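# Stack the lidded food tubs

### The arm

A 7-joint arm with a two-finger parallel gripper is mounted at the origin on a cart in front of the work surface, level with it; the furniture and walls round the work are solid. World frame = base frame: x ahead of the robot, y to its left, z up, the work surface at z = 0. Lengths are in m, angles in rad, forces in N, time in s.
With the tool pointing down it reaches from about 0.425 to 0.875 m from the base axis. Payload 4.7 kg.
Tool frame: the origin (TCP) lies at the very end of the fingers, on their centre line; the grasp point (between the pads) lies 19 mm behind it; z points along the fingers, y is the line along which they close (so a half turn about z gives the same grasp; the last joint's range is limited). The gripper opens to 87 mm and grips with 3 to 60 N. Pads are 19 mm wide; open, the fingers measure 117 mm over their backs; the gripper's body (75 mm by 190 mm) begins 51 mm behind the grasp point.
Start: joints at [1.202, 0.321, -0.07, 1.45, 0.023, 1.371, -0.057], TCP at [0.243, -0.603, 0.197] pointing down, gripper open.
Joint ranges: [-2.86, 2.86], [-0.3, 2.09], [-1.38, 1.24], [0.06, 2.45], [-1.56, 4.7], [0.09, 2.05], [-2.69, 2.69]. Speed limits (rad/s): [2.57, 2.57, 3.14, 3.14, 3.14, 3.14, 3.14].

### API

Orientations are given as a rotation vector (axis times angle).
In Python, from bench import ctrl, get_image, job gives the robot as it stands.
- The arm moves only by the shell command python3 -m crank 'ROWS' [FORCE]. ROWS is JSON, a list that holds one entry, the list of rows, each a list of 5 numbers: the shift along the tool's x, y, z in mm, then the turn about the tool's z in rad, then the closure, from -1 (fully open) to 1 (shut), so that 0 is half open. A call has 1 to 10 rows; each row shifts and turns the commanded pose from where the row before left it, along the tool's axes as they then stand; what a row does not reach is not made up. A row lasts 1/12 s, in which the tool goes at most 41.7 mm and 7.16 degrees, less where a joint would pass 70% of its speed; a pose out of reach is approached as far as the arm can. A call with a gripper value outside its range is refused whole. The fingers move at their own pace and stop on an object; FORCE is the grip in N (left out, the last holds). Time passes only in rows, so rows that do not move let the fingers close. It gives the time, the measured TCP pose, the force, the opening and the grip force at its end, in the units of the state.
- ctrl.get_state(): the state, without advancing time (a new reading comes with each control period).
- get_image(name): name is "scene" or "top" or "wrist"; returns a dict with "pixels" (480x640x3 uint8, red, green, blue), "fx", "fy", "cx", "cy" (pixels), "k1" (the pictures are not rectified: a ray, as slopes to the right and down, at radius r is drawn at 1 + k1 r^2 times it, then the intrinsics apply), "T" (4x4, takes a point from camera to world coordinates); the wrist camera has in their place "T_tool_cam" (4x4, takes a point from camera to tool coordinates, whose origin is the TCP and whose axes are the flange's). Camera axes: x right, y down, z forward; pixel columns grow to the right and rows downward; lengths in m; the calibration is good to about 2 mm. A picture is of the moment at which its call begins: read the wrist's pose just before it. There is no depth.
- job.close_job(): hands the job in; it is judged then, once.
The state is a dict: "time": time; "joint_positions": joint angles; "qd": joint speeds; "joint_torque": joint torques, N m; "position": TCP position; "tool_rot": TCP orientation; "ft_force": force on the tool from outside, world axes, zero at the start; "torque": the same for the moment, N m; "grip_width": opening from 0.0 (shut) to 1.0 (fully open); "grip_force": force on a finger pad.
Only numpy, scipy, OpenCV 4.12 (cv2) and the standard library are available. Lean on these libraries where they do the work, as an engineer would, in place of code of your own. Each camera call takes 0.05 s, during which the arm holds its last target. There are 200 camera calls.

### The job

First take the salt shaker off the grey-lidded food tub and stand it upright on the worktop beside the pepper mill. Then stack the blue-lidded tub on the grey-lidded one and the orange-lidded tub on top of the blue, each lined up with the tub below so that all four corner feet sit fully down in the recesses of its lid. Keep the tubs and the shaker upright, leave the grey-lidded tub where it stands, and do not disturb the mill, the tin or the mug.

Things in the scene. Friction and masses are not known exactly. Their poses are not given: they have to be found in the camera images.
- tub_grey: Bottom tub: off-white oblong food tub, flat grey lid (closed, one piece with it), 150 x 62 mm, 60 mm high in all, 0.6 kg. The long sides are plain and upright, lid and body flush; grip it across the width. Origin (all tubs): centre, level with the undersides of the feet; x along the length, y across the width, z up. A tub stacked properly has its origin 54 mm above this one's, x axes parallel.
- tub_blue: Middle tub: same shape, blue lid, 80 mm high in all, about 0.35 kg; a tub stacked on it has its origin 74 mm above this one's (6 mm below the lid's top). Under each of the three tubs: four round feet 8 mm high, 14 mm in diameter, tapering to 8 mm at the tip, at x = +-55.5, y = +-16.5 mm. In each lid, at the same x and y: four square recesses 19 x 19 mm, 6 mm deep, with black floors.
- tub_orange: Top tub: same shape, feet and width (150 x 62 mm), orange lid, 55 mm high in all, about 0.25 kg. Origin at the centre, level with the undersides of the feet; x along the length, y across the width. Tubs may be stacked either way round (half turn). The blue and orange tubs stand on the worktop left and right of the grey one, either may be on either side.
- salt: Salt shaker, clear with white salt and a pale grey domed cap, round, 44 mm in diameter, 90 mm high, 0.12 kg; it stands on the grey lid at the start. Origin: centre of its underside, z up. Can be gripped round at half height.
- mill: Wooden pepper mill, round, 58 mm in diameter, 150 mm high, standing loose on the worktop. Origin: centre of its underside. It stands behind the tubs, with free worktop to its left (+y).
- tin: Low red food tin, 75 mm in diameter, 58 mm high, loose bystander on the right. Origin: centre of its underside.
- cup: Off-white mug, 83 mm in diameter, 94 mm high, with a handle (117 mm over it), loose bystander on the left. Origin: centre of its underside.
Things that resemble listed ones, but are neither listed nor needed, are in the scene too. What is shaped like the salt but green, pink or yellow is not meant.

How it is judged:
On the way, in this order (a step that is already met when the one before it is completed fails the run):
1. the salt shaker stands upright on the worktop beside the mill, released (horizontal distance between salt and mill below 0.18 m and height (world z) of salt below 0.004 m and angle between salt's own z axis and vertical below 0.15 rad and contact force between salt and the fingers below 0.1 N), for 0.2 s.
2. the blue-lidded tub stands on the grey lid with all its feet down in the recesses (horizontal distance between tub_blue and tub_grey below 0.006 m and z of tub_blue in the frame of tub_grey between 0.05 and 0.0565 m and angle between the x axis of tub_blue and the x axis of tub_grey, either way round below 0.1 rad), for 0.2 s.
At the end, for the whole second after the job is handed in: Grey tub within 30 mm of its start; blue on it, orange on blue, each centred within 6 mm, long axes within 0.1 rad (either way round), height within 2.5 mm (feet in the recesses); salt upright on the worktop, centre within 180 mm of the mill's; all released, at rest (all of step 2 and horizontal distance between salt and mill below 0.18 m and height (world z) of each of salt, tub_grey below 0.004 m and angle between salt's own z axis and vertical below 0.15 rad and horizontal distance between tub_orange and tub_blue below 0.006 m and z of tub_orange in the frame of tub_blue between 0.07 and 0.0765 m and angle between the x axis of tub_orange and the x axis of tub_blue, either way round below 0.1 rad and distance of tub_grey from where it was at the start of the episode below 0.03 m and angle between tub_grey's own z axis and vertical below 0.05 rad and linear speed of each of tub_orange, tub_blue, salt below 0.02 m/s); the robot touches nothing.
It fails at once if a tub or the salt shaker is tipped by more than 0.6 rad (angle between any of tub_grey, tub_blue, tub_orange, salt's own z axis and vertical above 0.6 rad).
It fails at once if the mill, the tin or the mug is moved by more than 30 mm or knocked over (distance of any of mill, tin, cup from where it was at the start of the episode above 0.03 m or angle between any of mill, tin, cup's own z axis and vertical above 0.5 rad).
It also fails if it takes over 67 s, if anything falls off the work surface, if the arm or the gripper's body presses on something with over 40 N, if the wrist force passes 120 N, or if a joint passes its speed limit or range.

## Working session

There is one attempt and no reset: what is moved stays moved. The work goes in short steps, Python scripts to look and compute and a shell command to move; the robot and the scene stay as the last step left them, time stands still between calls to the robot, and variables do not carry over. Pictures are saved under pics/ and viewed, at most 12 in all, crops included, and the job is handed in when it is done.

```bash
ls; mkdir -p pics; cat > h.py <<'E'
import numpy as np, cv2, json
from bench import ctrl, get_image, job
from scipy.spatial.transform import Rotation as R
def snap(cam,name):
    s=ctrl.get_state(); im=get_image(cam)
    cv2.imwrite(f'pics/{name}.png',im['pixels'][:,:,::-1])
    if 'T' not in im or im.get('T') is None:
        T=np.eye(4);T[:3,:3]=R.from_rotvec(s['tool_rot']).as_matrix();T[:3,3]=s['position']
        im['T']=T@np.array(im['T_tool_cam'])
    d={k:(np.array(im[k]).tolist()) for k in('fx','fy','cx','cy','k1','T')}
    json.dump(d,open(f'pics/{name}.json','w')); return d
def world(name,pts,z):
    d=json.load(open(f'pics/{name}.json'));K=np.array([[d['fx'],0,d['cx']],[0,d['fy'],d['cy']],[0,0,1.]])
    u=cv2.undistortPoints(np.array(pts,float).reshape(-1,1,2),K,np.array([d['k1'],0,0,0,0.])).reshape(-1,2)
    T=np.array(d['T']);r=np.c_[u,np.ones(len(u))]@T[:3,:3].T
    t=(np.broadcast_to(z,len(u))-T[2,3])/r[:,2]
    return T[:3,3]+r*t[:,None]
def pix(name,P):
    d=json.load(open(f'pics/{name}.json'));K=np.array([[d['fx'],0,d['cx']],[0,d['fy'],d['cy']],[0,0,1.]])
    Ti=np.linalg.inv(np.array(d['T']))
    return cv2.projectPoints(np.array(P,float).reshape(-1,1,3),cv2.Rodrigues(Ti[:3,:3])[0],Ti[:3,3],K,np.array([d['k1'],0,0,0,0.]))[0].reshape(-1,2)
E
python3 - <<'E'
from h import *
s=ctrl.get_state();print(s)
print(R.from_rotvec(s['tool_rot']).as_matrix().round(3))
for c in('scene','top'):
    d=snap(c,c+'0');print(c,d['fx'],d['k1'],np.round(d['T'],3).tolist())
a=cv2.imread('pics/scene0.png');b=cv2.imread('pics/top0.png')
E
```

```text
pics
{'time': 0.0, 'joint_positions': array([ 1.20207638,  0.32181569, -0.07006264,  1.45165441,  0.02262895,
        1.37079915, -0.05689423]), 'qd': array([ 0.00077039,  0.00145511,  0.00043831,  0.0006642 , -0.00026831,
        0.00150517,  0.00016229]), 'joint_torque': array([ 3.37141892e-04, -4.91291320e+01, -4.03338745e-01, -3.12522447e+01,
       -6.38079084e-02,  4.38318180e-02,  1.92982707e-04]), 'position': array([ 0.24250622, -0.60242889,  0.19607648]), 'tool_rot': array([-3.08241890e+00, -5.97351493e-01,  7.68072494e-04]), 'ft_force': array([-0.05677315, -0.01164448, -0.46925218]), 'torque': array([ 0.02001148, -0.02724082, -0.00979853]), 'grip_force': 0.0, 'grip_width': 1.00006647361683}
[[ 0.928  0.374 -0.001]
 [ 0.374 -0.928  0.002]
 [-0.    -0.002 -1.   ]]
scene 449.40889900053224 -0.04914645787195463 [[-0.812, -0.328, 0.482, 0.103], [-0.583, 0.484, -0.653, 0.573], [-0.019, -0.811, -0.585, 0.557], [0.0, 0.0, 0.0, 1.0]]
top 462.8263687608971 -0.11708737826207422 [[0.006, -0.992, 0.125, 0.412], [-1.0, -0.006, 0.005, 0.025], [-0.004, -0.125, -0.992, 1.05], [0.0, 0.0, 0.0, 1.0]]
```

View pics/top0.png

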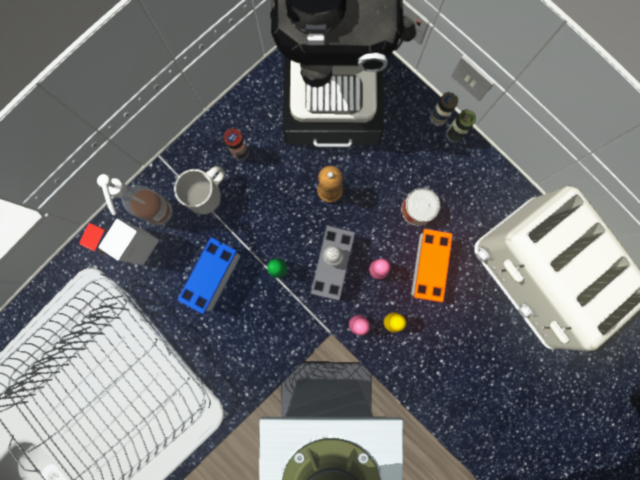

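View pics/scene0.png

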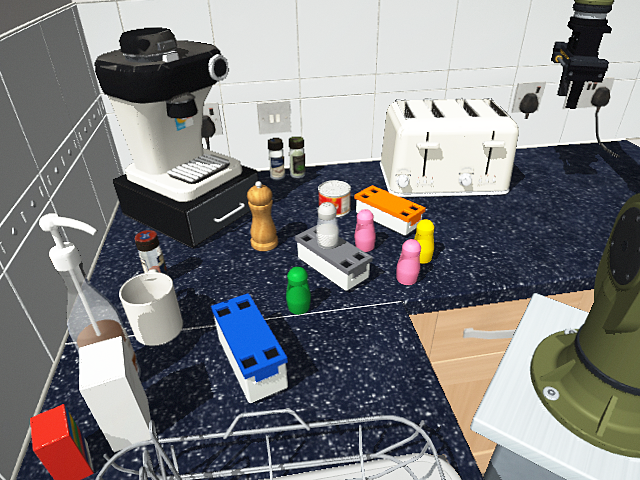

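The top view shows the salt shaker at (333,254) on the grey tub. The salt-shaped lookalikes are green (277,267), pink (380,268), pink (359,325) and yellow (395,322). Only the pale one on the grey lid fits the description. The blue tub is at (209,275), orange at (433,265), the mill at (330,184), the tin at (421,206) and the mug at (198,191). I'll confirm with an enlarged crop.

```bash
python3 - <<'E'
from h import *
a=cv2.imread('pics/top0.png')[150:350,170:470]
cv2.imwrite('pics/crop1.png',cv2.resize(a,None,fx=2.66,fy=2.66,interpolation=cv2.INTER_CUBIC))
# recess centroids: dark low-saturation blobs inside lid hull
im=cv2.imread('pics/top0.png');hsv=cv2.cvtColor(im,cv2.COLOR_BGR2HSV)
for n,lo,hi,box,z in(('blue',(100,150,100),(125,255,255),(170,230,250,320),.08),('orange',(5,150,100),(20,255,255),(405,225,460,310),.055),('grey',(0,0,60),(180,60,140),(305,220,360,305),.06)):
    x0,y0,x1,y1=box;m=cv2.inRange(hsv,lo,hi);mm=np.zeros_like(m);mm[y0:y1,x0:x1]=m[y0:y1,x0:x1]
    k,l,st,c=cv2.connectedComponentsWithStats(mm)
    b=1+np.argmax(st[1:,4]);pts=np.argwhere(l==b)[:,::-1].astype(np.float32)
    r=cv2.minAreaRect(pts);bx=cv2.boxPoints(r);w=world('top0',bx,z)
    e=[np.linalg.norm(w[i]-w[(i+1)%4]) for i in(0,1)]
    i=int(np.argmax(e));v=w[i+1]-w[i]
    print(n,bx.round(1).tolist(),'c',w.mean(0).round(4),'edges',np.round(e,4),'yaw',np.degrees(np.arctan2(v[1],v[0])).round(1))
print(world('top0',[[333,254],[330,175],[330,198],[421,206],[198,191],[277,267],[380,268]],[.15,.15,0,.058,.094,.09,.09]).round(3))
E
```

```text
blue [[175.60000610351562, 300.29998779296875], [209.6999969482422, 235.39999389648438], [236.8000030517578, 249.6999969482422], [202.6999969482422, 314.6000061035156]] c [0.4643 0.2659 0.08  ] edges [0.1546 0.0663] yaw -26.3
orange [[413.29998779296875, 298.20001220703125], [423.1000061035156, 228.1999969482422], [453.29998779296875, 232.39999389648438], [443.3999938964844, 302.5]] c [ 0.4898 -0.2201  0.055 ] edges [0.1542 0.0674] yaw -9.1
grey [[307.6000061035156, 297.5], [323.3999938964844, 221.6999969482422], [356.1000061035156, 228.5], [340.29998779296875, 304.3999938964844]] c [4.935e-01 1.000e-04 6.000e-02] edges [0.1669 0.0725] yaw -11.3
[[ 0.503  0.     0.15 ]
 [ 0.662  0.007  0.15 ]
 [ 0.649  0.003  0.   ]
 [ 0.619 -0.195  0.058]
 [ 0.642  0.287  0.094]
 [ 0.481  0.115  0.09 ]
 [ 0.48  -0.099  0.09 ]]
```

View pics/crop1.png

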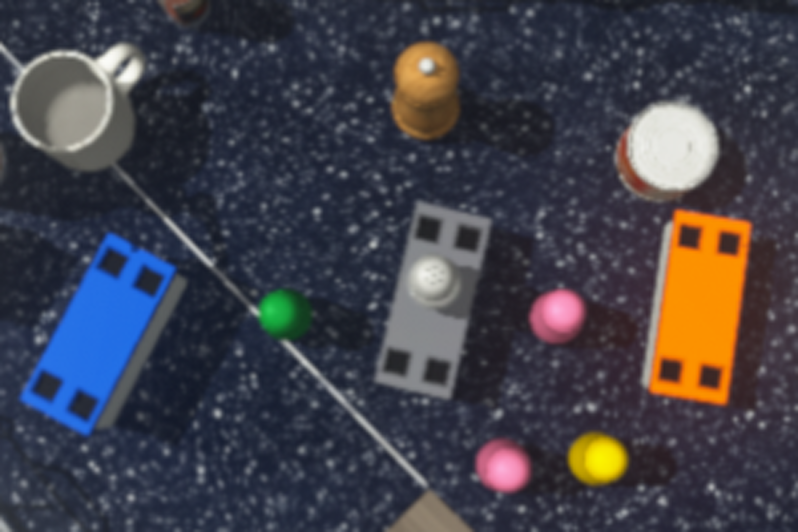

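Crop check: the pale perforated cap at crop (432,275) is the salt, on the grey lid. The recesses are clear to see: grey (427,229) (468,238) (436,372) (396,361), blue (112,263) (148,281) (82,405) (46,386), and orange (690,237) (729,243) (710,377) (671,370). Next I'll measure them, and raise and turn the tool.

```bash
python3 - <<'E'
from h import *
P={'grey':([(427,229),(468,238),(436,372),(396,361)],.057),'blue':([(112,263),(148,281),(82,405),(46,386)],.077),'orange':([(690,237),(729,243),(710,377),(671,370)],.052)}
for n,(p,z) in P.items():
    w=world('top0',np.array(p)/2.66+[170,150],z);v=(w[0]+w[1]-w[2]-w[3])/2
    print(n,w.mean(0).round(4),'L',np.linalg.norm(v).round(4),'W',np.linalg.norm(w[0]-w[1]).round(4),'yaw',np.degrees(np.arctan2(v[1],v[0])).round(1))
print(world('top0',np.array([(433,272),(427,65),(669,147),(70,100)])/2.66+[170,150],[.144,.15,.058,.094]).round(3))
print(get_image('wrist')['T_tool_cam'])
E
python3 -m crank '[[[0,0,-20,-0.12,-1],[0,0,-20,-0.12,-1],[0,0,-20,-0.12,-1],[0,0,-20,-0.12,-1],[0,0,-20,-0.12,-1],[0,0,-20,-0.12,-1],[0,0,-20,-0.12,-1],[0,0,-20,-0.12,-1],[0,0,-20,-0.12,-1],[0,0,-20,-0.11,-1]]]' 20
```

```text
grey [ 0.4939 -0.0008  0.057 ] L 0.1109 W 0.0341 yaw -13.1
blue [0.4633 0.2659 0.077 ] L 0.1109 W 0.0328 yaw -26.9
orange [ 0.4898 -0.2204  0.052 ] L 0.1109 W 0.0328 yaw -9.4
[[ 0.507  0.001  0.144]
 [ 0.663  0.006  0.15 ]
 [ 0.621 -0.196  0.058]
 [ 0.649  0.291  0.094]]
[[-6.45260597e-04 -9.54675055e-01 -2.97649330e-01  8.11037575e-02]
 [ 9.99999741e-01 -7.10798251e-04  1.11946931e-04  3.37473657e-04]
 [-3.18441566e-04 -2.97649181e-01  9.54675266e-01 -1.87567565e-01]
 [ 0.00000000e+00  0.00000000e+00  0.00000000e+00  1.00000000e+00]]
time: 0.98
position: [0.2426, -0.6028, 0.3978]
tool_rot: [-2.212, -2.23, -0.0]
ft_force: [0.1, 0.3, -0.7]
grip_width: 1.005
grip_force: 0.0
```

```bash
python3 -m crank '[[[30,13,0,0,-1],[36,15.5,0,0,-1],[36,15.5,0,0,-1],[36,15.5,0,0,-1],[36,15.5,0,0,-1],[36,15.5,0,0,-1],[36,15.5,0,0,-1],[36,15.5,0,0,-1],[36,15.5,0,0,-1],[36,15.5,0,0,-1]]]' 
python3 -m crank '[[[36,16,0,0,-1],[36,16,0,0,-1],[36,16,0,0,-1],[36,16,0,0,-1],[36,16,0,0,-1],[36,16,0,0,-1],[30,14,0,0,-1],[4,2,0,0,-1],[0,0,0,0,-1]]]'
python3 - <<'E'
from h import *
snap('wrist','w1');print(pix('w1',[[.507,.001,.15],[.663,.006,.15],[.494,-.001,.06]]))
E
```

```text
time: 1.82
position: [0.3948, -0.2466, 0.397]
tool_rot: [2.219, 2.223, -0.001]
ft_force: [0.8, -0.1, 0.6]
grip_width: 0.999
grip_force: 0.0
time: 2.57
position: [0.5062, 0.0045, 0.3969]
tool_rot: [-2.212, -2.23, -0.0]
ft_force: [-1.0, -1.4, 0.2]
grip_width: 1.003
grip_force: 0.0
[[317.25508004 199.17494589]
 [459.66587509 195.97988611]
 [307.00914523 187.33113238]]
```

View pics/w1.png

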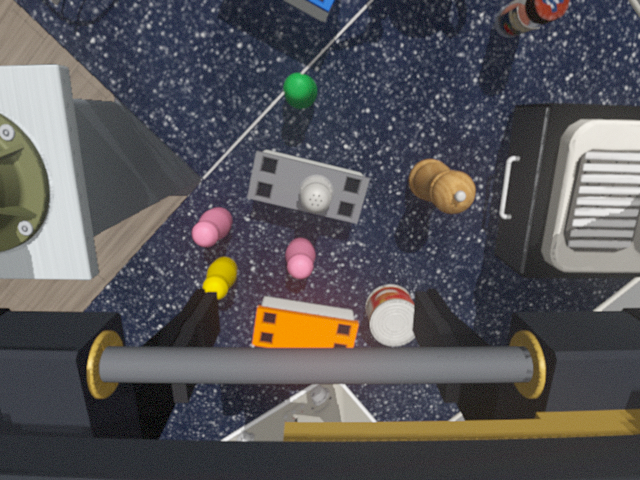

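The wrist view shows the salt cap at (316,197), against (317,199) predicted from the top camera, so the two agree within about 2 mm. The mill's top is at (460,195), also as predicted. Descending on the salt.

```bash
python3 - <<'E'
from h import *
w=world('w1',[(269,167),(265,190),(346,210),(352,185)],.057);v=(w[2]+w[3]-w[0]-w[1])/2
print(w.mean(0),np.linalg.norm(v),np.degrees(np.arctan2(v[1],v[0])),world('w1',[(316,197)],.147))
E
python3 -m crank '[[[-3,1,36,0,-1],[0,0,36,0,-1],[0,0,36,0,-1],[0,0,36,0,-1],[0,0,36,0,-1],[0,0,36,0,-1],[0,0,36,0,-1],[0,0,30,0,-1],[0,0,18,0,-1],[0,0,0,0,-1]]]'
python3 -m crank '[[[0,0,0,0,0.3],[0,0,0,0,0.3],[0,0,0,0,0.3],[0,0,0,0,0.3],[0,0,0,0,0.3],[0,0,0,0,0.3]]]' 20
```

```text
[ 0.49556602 -0.00254603  0.057     ] 0.1105999115764728 -12.751092748100678 [[0.5056199  0.00282298 0.147     ]]
time: 3.45
position: [0.503, -0.0043, 0.0928]
tool_rot: [-2.219, -2.215, 0.009]
ft_force: [-0.4, -0.6, 0.2]
grip_width: 1.0
grip_force: 0.0
time: 3.95
position: [0.5076, -0.0016, 0.0979]
tool_rot: [2.218, 2.223, 0.001]
ft_force: [0.1, -0.2, 0.4]
grip_width: 0.631
grip_force: 0.0
```

```bash
python3 -m crank '[[[3,0,0,0,0.2],[0,0,0,0,1],[0,0,0,0,1],[0,0,0,0,1],[0,0,0,0,1],[0,0,0,0,1]]]' 20
python3 -m crank '[[[0,0,-8,0,1],[0,0,-24,0,1],[0,0,-30,0,1],[0,0,-30,0,1],[0,0,-24,0,1],[0,0,-10,0,1],[0,0,0,0,1]]]'
```

```text
time: 4.45
position: [0.507, 0.0017, 0.0972]
tool_rot: [-2.219, -2.224, 0.0]
ft_force: [-0.3, -0.3, 1.2]
grip_width: 0.366
grip_force: 19.9
time: 5.03
position: [0.5086, 0.0015, 0.2256]
tool_rot: [2.217, 2.221, 0.004]
ft_force: [-0.6, 0.5, -2.2]
grip_width: 0.371
grip_force: 19.8
```

```bash
python3 -m crank '[[[10,7,0,0,1],[24,16,0,0,1],[28,19,0,0,1],[28,19,0,0,1],[20,13,0,0,1],[4,2,0,0,1],[0,0,0,0,1]]]'
python3 -m crank '[[[0,0,15,0,1],[0,0,28,0,1],[0,0,30,0,1],[0,0,30,0,1],[0,0,30,0,1],[0,0,25,0,1],[0,0,12,0,1],[0,0,4,0,1],[0,0,0,0,1],[0,0,0,0,1]]]'
python3 - <<'E'
from h import *
s=ctrl.get_state();print(s['position'],s['grip_width'])
E
```

```text
time: 5.62
position: [0.5817, 0.118, 0.2207]
tool_rot: [-2.212, -2.226, 0.003]
ft_force: [-0.4, 0.0, -1.5]
grip_width: 0.371
grip_force: 19.9
time: 6.45
position: [0.5836, 0.1154, 0.0503]
tool_rot: [2.219, 2.222, 0.002]
ft_force: [0.8, 0.1, -0.9]
grip_width: 0.369
grip_force: 19.9
[0.58363601 0.11540652 0.05033516] 0.3690637759427421
```

```bash
python3 -m crank '[[[0,0,5,0,1],[0,0,4,0,1],[0,0,2,0,1],[0,0,0,0,1],[0,0,0,0,1]]]'
python3 -m crank '[[[0,0,1,0,1],[0,0,1,0,1],[0,0,0,0,1],[0,0,0,0,1]]]'
```

```text
time: 6.87
position: [0.5828, 0.1157, 0.0382]
tool_rot: [2.219, 2.224, -0.0]
ft_force: [-0.3, -0.8, -0.4]
grip_width: 0.373
grip_force: 19.9
time: 7.2
position: [0.5833, 0.1161, 0.0371]
tool_rot: [2.218, 2.223, 0.001]
ft_force: [-2.4, -0.9, 5.5]
grip_width: 0.371
grip_force: 20.0
```

```bash
python3 -m crank '[[[0,0,0,0,-0.5],[0,0,0,0,-1],[0,0,0,0,-1],[0,0,0,0,-1],[0,0,0,0,-1],[0,0,-15,0,-1],[0,0,-35,0,-1],[0,0,-38,0,-1],[0,0,-38,0,-1],[0,0,-38,0,-1]]]'
python3 -m crank '[[[0,0,-35,-0.11,-1],[0,0,-35,-0.11,-1],[0,0,-25,-0.11,-1],[0,0,0,-0.11,-1],[0,0,0,-0.11,-1],[0,0,0,-0.11,-1],[0,0,0,-0.11,-1],[0,0,0,-0.11,-1],[0,0,0,-0.11,-1],[0,0,0,-0.11,-1]]]'
python3 - <<'E'
from h import *
snap('scene','s1')
im=cv2.imread('pics/s1.png');cv2.imwrite('pics/s1c.png',im[100:420,80:440])
s=ctrl.get_state();p=np.array(s['position']);M=R.from_rotvec(s['tool_rot']).as_matrix();print(p,M.round(3))
print('to blue (tool mm)',M.T@(np.array([.463,.266,p[2]])-p)*1000)
E
```

```text
time: 8.03
position: [0.5825, 0.1161, 0.203]
tool_rot: [2.218, 2.224, 0.001]
ft_force: [1.0, 0.6, -0.3]
grip_width: 0.981
grip_force: 0.0
time: 8.87
position: [0.5826, 0.116, 0.2963]
tool_rot: [0.72, 3.057, 0.0]
ft_force: [0.6, -0.1, -0.7]
grip_width: 1.001
grip_force: 0.0
[0.58264708 0.11589274 0.29613408] [[-0.897  0.442  0.001]
 [ 0.442  0.897  0.   ]
 [-0.     0.    -1.   ]]
to blue (tool mm) [ 1.73700965e+02  8.17042402e+01 -5.99650976e-02]
```

View pics/s1c.png

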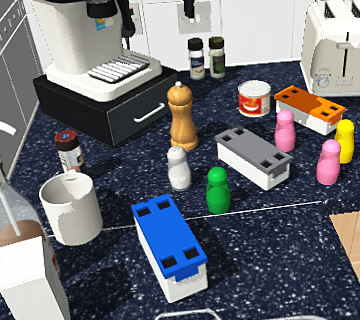

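The scene crop shows the salt standing upright next to the mill (crop ~(179,168)), with nothing else moved. Going over the blue tub for a close look.

```bash
python3 -m crank '[[[14,7,0,0,-1],[34,16,0,0,-1],[36,17,0,0,-1],[36,17,0,0,-1],[34,16,0,0,-1],[16,7,0,0,-1],[4,2,0,0,-1],[0,0,0,0,-1],[0,0,0,0,-1]]]'
cat >> h.py <<'E'
def recess(name,guess,z,rad=11):
    """sub-pixel centroid of dark recess floor near each predicted pixel"""
    im=cv2.imread(f'pics/{name}.png').max(2);out=[]
    for u,v in guess:
        x0,y0=int(u)-rad,int(v)-rad;c=im[y0:y0+2*rad,x0:x0+2*rad]
        t,m=cv2.threshold(c,0,255,cv2.THRESH_BINARY_INV+cv2.THRESH_OTSU)
        k,l,st,ce=cv2.connectedComponentsWithStats(m);b=1+np.argmax(st[1:,4])
        out.append(ce[b]+[x0,y0])
    return np.array(out)
def tub(c,yaw,z):
    a=np.radians(yaw);X=np.array([np.cos(a),np.sin(a)]);Y=np.array([-X[1],X[0]])
    return np.array([[*(np.array(c)+sx*.0555*X+sy*.0165*Y),z] for sx,sy in((1,1),(1,-1),(-1,-1),(-1,1))])
def fit(w):
    v=(w[0]+w[1]-w[2]-w[3])/2
    print('c',w.mean(0).round(4),'L',np.linalg.norm(v).round(4),'W',np.linalg.norm(w[0]-w[1]).round(4),'yaw',np.degrees(np.arctan2(v[1],v[0])).round(2))
E
python3 - <<'E'
from h import *
snap('wrist','w2');print(ctrl.get_state()['position']);g=pix('w2',tub((.463,.266),-26.9,.074));p=recess('w2',g,0,14);print(g.round(1).tolist(),p.round(1).tolist())
fit(world('w2',p,.074));fit(world('w2',p,.077))
E
```

```text
time: 9.67
position: [0.4651, 0.2667, 0.2953]
tool_rot: [0.733, 3.054, -0.001]
ft_force: [0.2, 0.2, 0.3]
grip_width: 0.999
grip_force: 0.0
[0.46565525 0.26602532 0.29509194]
[[330.9, 250.8], [300.0, 250.9], [298.5, 144.4], [331.9, 144.3]] [[332.1, 253.3], [300.7, 253.1], [299.0, 146.0], [332.7, 145.9]]
c [0.4652 0.2658 0.074 ] L 0.1121 W 0.0336 yaw -26.72
c [0.4647 0.2661 0.077 ] L 0.1113 W 0.0333 yaw -26.72
```

View pics/w2.png

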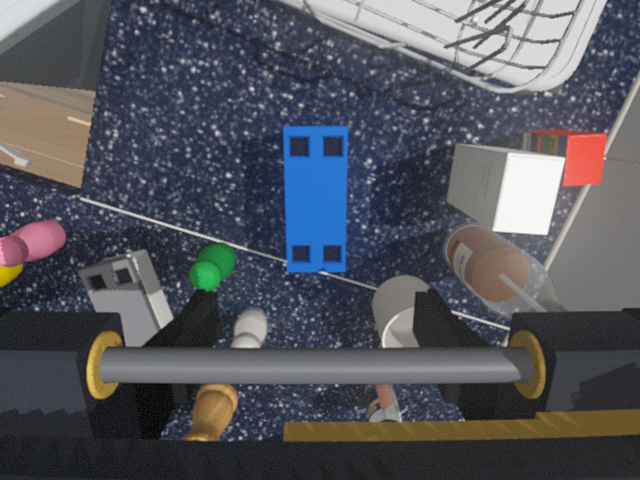

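The wrist view shows the blue tub square to the fingers, with recesses at (332,253) (301,253) (299,146) (333,146). The spacing fits (111 x 33 mm), and the white box stands about 140 mm off to the right, clear of the gripper. Descending.

```bash
python3 -m crank '[[[0,0,20,0,-1],[0,0,36,0,-1],[0,0,38,0,-1],[0,0,38,0,-1],[0,0,38,0,-1],[0,0,38,0,-1],[0,0,30,0,-1],[0,0,20,0,-1],[0,0,6,0,-1],[0,0,0,0,-1]]]'
python3 -m crank '[[[0,0,0,0,0],[0,0,0,0,0.6],[0,0,0,0,1],[0,0,0,0,1],[0,0,0,0,1],[0,0,0,0,1],[0,0,0,0,1]]]' 30
```

```text
time: 10.55
position: [0.4642, 0.2657, 0.0293]
tool_rot: [-0.733, -3.051, 0.003]
ft_force: [-0.4, -0.1, 0.3]
grip_width: 1.001
grip_force: 0.0
time: 11.13
position: [0.4652, 0.2673, 0.032]
tool_rot: [0.73, 3.054, -0.001]
ft_force: [-0.9, -2.7, 6.7]
grip_width: 0.708
grip_force: 29.9
```

Grip width is 61.6 mm as expected. Lifting, turning to the grey's heading, then hovering beside it to see both tubs in one picture.

```bash
python3 -m crank '[[[0,0,-6,0,1],[0,0,-16,0,1],[0,0,-26,-0.03,1],[0,0,-30,-0.04,1],[0,0,-30,-0.04,1],[0,0,-26,-0.04,1],[0,0,-12,-0.04,1],[0,0,-4,-0.04,1],[0,0,0,-0.014,1],[0,0,0,0,1]]]' 35
python3 - <<'E'
from h import *
s=ctrl.get_state();p=np.array(s['position']);M=R.from_rotvec(s['tool_rot']).as_matrix();print(p,np.degrees(np.arctan2(M[1,0],M[0,0])),s['grip_width'])
print('tool mm',M.T@(np.array([.495,.09,p[2]])-p)*1000)
snap('top','top1')
g=pix('top1',tub((.4945,-.001),-12.9,.054));q=recess('top1',g,0,8);print(q.round(1).tolist());fit(world('top1',q,.056))
for n,c in(('w1',10),):
    g=pix(n,tub((.4945,-.001),-12.9,.054));q=recess(n,g,0,c);print(g.round(1).tolist(),q.round(1).tolist())
E
```

```text
time: 11.97
position: [0.4641, 0.2671, 0.1805]
tool_rot: [-0.352, -3.121, 0.001]
ft_force: [0.4, 0.4, -4.4]
grip_width: 0.712
grip_force: 34.9
[0.46413037 0.26713792 0.18053883] 167.1155656589244 0.7115347970365153
tool mm [-6.95915276e+01 -1.65794418e+02  8.98190796e-02]
[[330.5, 235.6], [345.4, 239.2], [333.9, 289.4], [318.0, 285.6]]
c [ 4.947e-01 -1.000e-04  5.600e-02] L 0.1114 W 0.0331 yaw -13.21
[[351.3, 184.1], [345.0, 208.0], [263.8, 189.1], [268.8, 164.6]] [[351.7, 184.6], [345.3, 208.6], [263.6, 189.3], [268.7, 164.7]]
```

```bash
python3 -m crank '[[[-6,-14,0,0,1],[-12,-28,0,0,1],[-14,-34,0,0,1],[-14,-34,0,0,1],[-12,-28,0,0,1],[-8,-20,0,0,1],[-3.5,-8,0,0,1],[0,0,0,0,1],[0,0,0,0,1],[0,0,0,0,1]]]'
python3 - <<'E'
from h import *
s=ctrl.get_state();print(s['position'],s['grip_width']);snap('wrist','w3')
g=pix('w3',tub((.4947,-.001),-13,.054));print(g.round(1).tolist());print(pix('w3',tub(s['position'][:2],-12.9,s['position'][2]-.0315+.074)).round(1).tolist())
E
```

```text
time: 12.85
position: [0.4947, 0.0926, 0.1809]
tool_rot: [-0.348, -3.121, -0.002]
ft_force: [-0.2, 0.7, -3.8]
grip_width: 0.708
grip_force: 34.9
[0.49467628 0.09255536 0.18088635] 0.7084748238203472
[[230.0, 310.7], [192.1, 310.4], [179.8, 182.4], [221.6, 182.4]]
[[354.4, 440.5], [281.3, 440.4], [273.8, 196.7], [364.4, 196.9]]
```

View pics/w3.png

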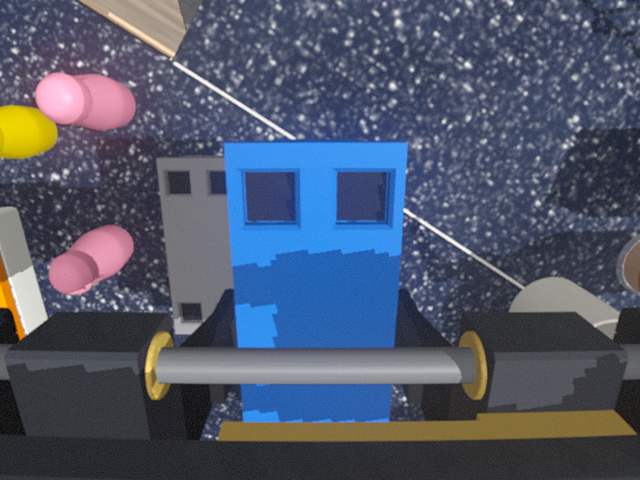

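The wrist view shows the held blue tub's recesses at (272,197) and (364,197), as predicted for a centred grip. Grey's recesses are at (179,182) and (191,311), within about 1 px of prediction. Refining those and computing the shift.

```bash
python3 - <<'E'
from h import *
s=ctrl.get_state();p=np.array(s['position'])
g=pix('w3',tub((.4947,-.001),-13,.054))[[1,2]];q=recess('w3',g,0,14);w=world('w3',q,.055);m=tub((.4947,-.001),-13,.055)[[1,2]]
print(q.round(1),(w-m).round(4)*1000)
b=tub(p[:2],-12.9,p[2]-.0315+.074)[[2,3]];q=recess('w3',pix('w3',b),0,34);print(q.round(1),((world('w3',q,p[2]-.0315+.075)-b)*1000).round(1))
M=R.from_rotvec(s['tool_rot']).as_matrix();c=np.array([.4947,-.001])+(w-m).mean(0)[:2];print(c,'tool mm',M.T@(np.array([*c,p[2]])-p)*1000,np.degrees(np.arctan2(M[1,0],M[0,0])))
E
```

```text
[[190.3 311. ]
 [178.1 182.1]] [[-0.2 -1.3 -0. ]
 [-0.6 -0.9 -0. ]]
[[270.3 196.8]
 [363.  196.5]] [[-0.5 -1.2  1. ]
 [-0.5 -0.6  1. ]]
[ 0.49428852 -0.00206832] tool mm [-2.03547421e+01 -9.25132040e+01 -9.19634496e-02] 167.32099109452784
```

```bash
python3 -m crank '[[[-4,-18,0,0,1],[-7,-30,0,0,1],[-6,-27,8,0,1],[-3,-13,15,0,1],[-0.6,-3.2,20,0,1],[0,0,15,0,1],[0,0,8,0,1],[0,0,0,0,1],[0,0,0,0,1],[0,0,0,0,1]]]'
python3 - <<'E'
from h import *
import time
s=ctrl.get_state();p=np.array(s['position']);M=R.from_rotvec(s['tool_rot']).as_matrix();print(p,'tool mm',M.T@(np.array([.4948,-.001,p[2]])-p)*1000,np.degrees(np.arctan2(M[1,0],M[0,0])))
E
```

```text
time: 13.73
position: [0.496, -0.0022, 0.1161]
tool_rot: [0.349, 3.12, 0.0]
ft_force: [-0.5, 0.6, -4.2]
grip_width: 0.709
grip_force: 34.9
[ 0.4960081  -0.00221234  0.11614642] tool mm [ 1.44620855  0.91529334 -0.00198096] 167.2288339420328
```

```bash
python3 -m crank '[[[1,0.7,8,0,1],[0,0,8,0,1],[0,0,2,0,1],[0,0,0,0,1],[0,0,0,0,1]]]'
python3 -m crank '[[[0,0,0,0,1]]]'; python3 -m crank '[[[0,0,0,0,1]]]'
```

```text
time: 14.15
position: [0.4942, -0.0024, 0.0969]
tool_rot: [-0.352, -3.121, -0.0]
ft_force: [0.1, 0.3, -4.5]
grip_width: 0.713
grip_force: 34.9
time: 14.23
position: [0.4945, -0.0024, 0.0973]
tool_rot: [0.352, 3.121, 0.0]
ft_force: [-0.4, -0.6, -3.4]
grip_width: 0.713
grip_force: 34.9
time: 14.32
position: [0.4946, -0.0025, 0.0974]
tool_rot: [0.353, 3.121, -0.0]
ft_force: [0.9, -0.6, -4.8]
grip_width: 0.709
grip_force: 34.9
```

```bash
python3 -m crank '[[[0,1.2,0,0,1],[0,0,3,0,1],[0,0,3,0,1],[0,0,2,0,1],[0,0,2,0,1],[0,0,0,0,1],[0,0,0,0,1]]]'
python3 -m crank '[[[0,0,1,0,1],[0,0,1,0,1],[0,0,0,0,1],[0,0,0,0,1]]]'
```

```text
time: 14.9
position: [0.4944, -0.0012, 0.0869]
tool_rot: [-0.352, -3.121, -0.0]
ft_force: [-0.4, -0.6, -3.9]
grip_width: 0.712
grip_force: 34.9
time: 15.23
position: [0.4949, -0.0011, 0.0859]
tool_rot: [0.352, 3.121, -0.0]
ft_force: [-2.4, -0.8, 4.9]
grip_width: 0.709
grip_force: 34.9
```

Contact came at the seated height (0.086 m; resting on the lid would be 0.092 m), so I'm releasing, lifting, and snapping the top view to verify.

```bash
python3 -m crank '[[[0,0,0,0,0],[0,0,0,0,-0.6],[0,0,0,0,-1],[0,0,0,0,-1],[0,0,0,0,-1],[0,0,-15,0,-1],[0,0,-35,0,-1],[0,0,-38,0,-1],[0,0,-38,0,-1],[0,0,-35,0,-1]]]'
python3 -m crank '[[[0,0,-10,0,-1],[0,0,0,0,-1],[0,0,0,0,-1]]]'
python3 - <<'E'
from h import *
snap('wrist','w4');snap('scene','s2')
g=pix('w4',tub((.4948,-.001),-13,.128));q=recess('w4',g,0,18);fit(world('w4',q,.130));print(g.round(1).tolist(),q.round(1).tolist())
s=ctrl.get_state();p=np.array(s['position']);M=R.from_rotvec(s['tool_rot']).as_matrix();print(p,np.degrees(np.arctan2(M[1,0],M[0,0])))
print('to orange',M.T@(np.array([.491,-.2205,p[2]])-p)*1000)
im=cv2.imread('pics/s2.png');cv2.imwrite('pics/s2c.png',cv2.resize(im[170:330,220:440],None,fx=3,fy=3))
E
```

```text
time: 16.07
position: [0.4947, -0.0008, 0.2482]
tool_rot: [0.351, 3.121, -0.001]
ft_force: [0.1, -0.8, 0.4]
grip_width: 0.997
grip_force: 0.0
time: 16.32
position: [0.4946, -0.0015, 0.2558]
tool_rot: [0.353, 3.121, -0.001]
ft_force: [-0.8, -0.1, 0.3]
grip_width: 1.001
grip_force: 0.0
c [ 0.4944 -0.0024  0.13  ] L 0.1119 W 0.0329 yaw -12.88
[[337.0, 288.1], [298.1, 288.1], [296.4, 154.9], [339.4, 155.0]] [[335.5, 289.5], [296.5, 289.5], [294.2, 154.5], [337.5, 154.5]]
[ 0.49359466 -0.00136347  0.25442043] 167.121143175277
to orange [-4.63138896e+01 -2.14202155e+02 -1.05782250e-01]
```

View pics/s2c.png

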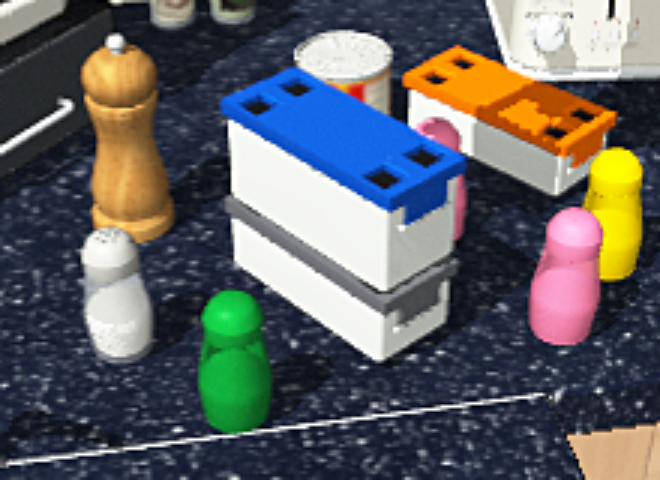

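The crop shows blue sitting flush on grey and the salt upright beside the mill. Moving over the orange tub. The toaster is near, so I'll check that clearance before descending.

```bash
python3 -m crank '[[[-3,-15,-10,0,-1],[-7,-34,-10,0,-1],[-8,-38,-10,0,-1],[-8,-38,-5,0,-1],[-8,-38,0,0,-1],[-7,-30,0,-0.03,-1],[-4,-17,0,-0.03,-1],[-1,-4,0,0,-1],[0,0,0,0,-1],[0,0,0,0,-1]]]'
python3 - <<'E'
from h import *
s=ctrl.get_state();p=np.array(s['position']);M=R.from_rotvec(s['tool_rot']).as_matrix();snap('wrist','w5')
print(p,np.degrees(np.arctan2(M[1,0],M[0,0])))
g=pix('w5',tub((.491,-.2205),-9.4,.049));q=recess('w5',g,0,12);fit(world('w5',q,.051));print(g.round(1).tolist(),q.round(1).tolist())
o=np.array([.491,-.2205]);X=M[:2,0];Y=M[:2,1]
im=cv2.imread('pics/w5.png')
for z,col in((.09,(0,255,0)),(.19,(0,255,255))):
    b=[[*(o+a*.0375*X+c*.095*Y),z] for a,c in((1,1),(1,-1),(-1,-1),(-1,1))]
    cv2.polylines(im,[pix('w5',b).round().astype(int)],True,col,1)
cv2.imwrite('pics/w5b.png',im)
a=cv2.imread('pics/top0.png')
for z,col in((.09,(0,255,0)),(.19,(0,255,255))):
    b=[[*(o+a_*.0375*X+c*.095*Y),z] for a_,c in((1,1),(1,-1),(-1,-1),(-1,1))]
    cv2.polylines(a,[(pix('top0',b)).round().astype(int)],True,col,1)
a=cv2.resize(a[150:370,380:640],None,fx=2,fy=2);im=cv2.resize(im,None,fx=.85,fy=.85)
cv2.imwrite('pics/both.png',np.vstack([a,np.zeros((10,520,3),np.uint8)])) if 0 else None
c=np.zeros((600,800,3),np.uint8);c[:220*2//2+0,:260]=cv2.resize(a,None,fx=.5,fy=.5);c[192:600,256:800]=im
cv2.imwrite('pics/both.png',c)
E
```

```text
time: 17.25
position: [0.4925, -0.2179, 0.2901]
tool_rot: [-0.256, -3.13, -0.004]
ft_force: [-0.3, 0.6, -0.3]
grip_width: 0.997
grip_force: 0.0
[ 0.49254242 -0.21788055  0.29012159] 170.6521727108263
c [ 0.4909 -0.2195  0.051 ] L 0.1115 W 0.0333 yaw -9.28
[[328.4, 246.4], [298.8, 246.5], [297.5, 144.5], [329.3, 144.5]] [[329.5, 247.0], [299.5, 247.0], [298.0, 144.0], [330.4, 144.3]]
```

View pics/both.png

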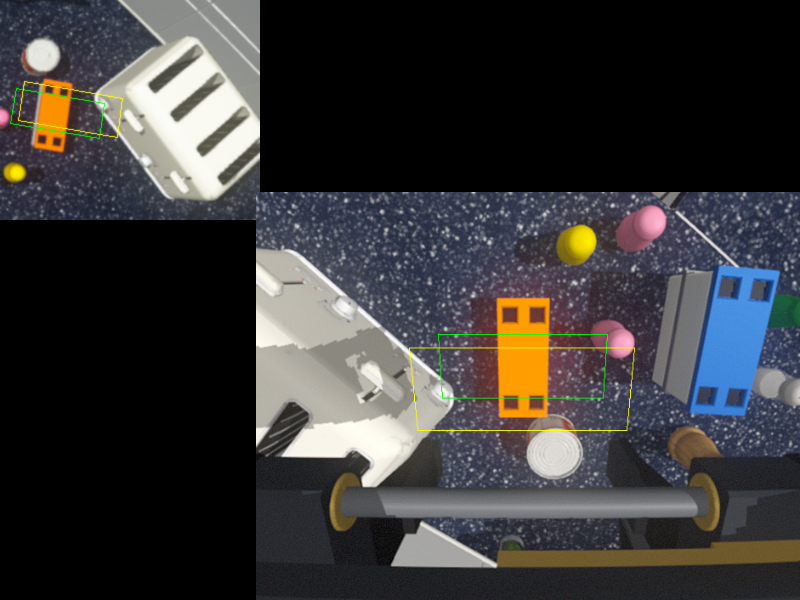

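The composite shows the toaster's near corner at top0 (477,247) and w5 (227,241), touching the gripper-body footprint. The orange recesses fit (111.5 x 33 mm). I'll triangulate that corner.

```bash
python3 - <<'E'
from h import *
for z in(0,.02,.04,.06,.08,.1,.15): print(z,world('top0',[(477,247)],z)[0,:2].round(3),world('w5',[(227,241)],z)[0,:2].round(3))
p=np.array([.491,-.22]);a=np.radians(170.65);Y=np.array([-np.sin(a),np.cos(a)])*-1;X=np.array([np.cos(a),np.sin(a)])
for z in(.02,.06,.1): 
    c=world('top0',[(477,247)],z)[0,:2]-p;print(z,'along x',c@X,'along y',c@Y)
# toaster front edge points in w5
for uv in((53,100),(90,70),(150,130)): print(uv,world('w5',[uv],.0).round(3),world('w5',[uv],.1).round(3))
E
```

```text
0 [ 0.536 -0.337] [ 0.537 -0.337]
0.02 [ 0.534 -0.33 ] [ 0.531 -0.332]
0.04 [ 0.531 -0.323] [ 0.526 -0.326]
0.06 [ 0.529 -0.316] [ 0.521 -0.321]
0.08 [ 0.527 -0.31 ] [ 0.515 -0.315]
0.1 [ 0.524 -0.303] [ 0.51 -0.31]
0.15 [ 0.518 -0.285] [ 0.497 -0.296]
0.02 along x -0.060120703859070264 along y -0.10179824368183343
0.06 along x -0.053206028207171276 along y -0.08895171615450793
0.1 along x -0.046291352555272273 along y -0.07610518862718244
(53, 100) [[ 0.339 -0.498  0.   ]] [[ 0.354 -0.437  0.1  ]]
(90, 70) [[ 0.316 -0.445  0.   ]] [[ 0.336 -0.395  0.1  ]]
(150, 130) [[ 0.391 -0.395  0.   ]] [[ 0.395 -0.355  0.1  ]]
```

Both views put the corner at the worktop, (0.536,-0.337), and its face recedes from there, so the gripper body clears it by about 25 mm. Descending on orange.

```bash
python3 -m crank '[[[1,-1.5,20,0,-1],[0,0,36,0,-1],[0,0,38,0,-1],[0,0,38,0,-1],[0,0,38,0,-1],[0,0,38,0,-1],[0,0,30,0,-1],[0,0,20,0,-1],[0,0,6,0,-1],[0,0,0,0,-1]]]'
python3 -m crank '[[[0,0,3,0,-1],[0,0,3,0,-1],[0,0,0,0,0],[0,0,0,0,0.6],[0,0,0,0,1],[0,0,0,0,1],[0,0,0,0,1],[0,0,0,0,1],[0,0,0,0,1]]]' 25
```

```text
time: 18.13
position: [0.4905, -0.2193, 0.0262]
tool_rot: [-0.255, -3.129, -0.002]
ft_force: [-0.1, 0.1, 0.8]
grip_width: 0.999
grip_force: 0.0
time: 18.88
position: [0.4918, -0.2209, 0.0216]
tool_rot: [0.258, 3.13, 0.001]
ft_force: [0.1, 1.7, 3.5]
grip_width: 0.711
grip_force: 25.0
```

```bash
python3 -m crank '[[[0,0,-6,0,1],[0,0,-20,0,1],[0,0,-32,0,1],[0,0,-36,0.03,1],[0,0,-36,0.03,1],[0,0,-36,0,1],[0,0,-26,0,1],[0,0,-10,0,1],[0,0,0,0,1],[0,0,0,0,1]]]' 30
python3 -m crank '[[[4,14,0,0,1],[6,28,0,0,1],[6,30,0,0,1],[6,28,0,0,1],[3,16,0,0,1],[1,4,0,0,1],[0,0,0,0,1],[0,0,0,0,1],[0,0,0,0,1],[0,0,0,0,1]]]'
python3 - <<'E'
from h import *
s=ctrl.get_state();p=np.array(s['position']);M=R.from_rotvec(s['tool_rot']).as_matrix();snap('wrist','w6');y=np.degrees(np.arctan2(M[1,0],M[0,0]))
print(p,y)
g=pix('w6',tub((.4948,-.001),-13,.128));print(g.round(1).tolist())
b=tub(p[:2],y+180,p[2]-.0216+.049);print(pix('w6',b).round(1).tolist())
q=recess('w6',pix('w6',b[[2,3]]),0,34);print(q.round(1),((world('w6',q,p[2]-.0216+.050)-b[[2,3]])*1000).round(1))
q=recess('w6',g[[0,3]],0,18);print(q.round(1),((world('w6',q,.129)-tub((.4948,-.001),-13,.129)[[0,3]])*1000).round(1))
E
```

```text
time: 19.72
position: [0.4904, -0.2216, 0.2219]
tool_rot: [-0.353, -3.12, 0.0]
ft_force: [-0.7, -0.1, -3.3]
grip_width: 0.708
grip_force: 30.0
time: 20.55
position: [0.4924, -0.1004, 0.2228]
tool_rot: [-0.357, -3.121, -0.001]
ft_force: [0.3, 0.2, -2.4]
grip_width: 0.704
grip_force: 30.0
[ 0.49243666 -0.10044288  0.22282183] 166.95463587479222
[[466.7, 280.9], [423.7, 281.1], [436.2, 129.6], [484.0, 130.0]]
[[351.9, 417.0], [284.1, 417.1], [277.0, 189.7], [359.5, 189.7]]
[[274.6 186.8]
 [359.2 186.9]] [[-1.5 -0.5  1. ]
 [-1.3  0.   1. ]]
[[467.2 283. ]
 [484.4 129.7]] [[ 1.3 -0.1  0. ]
 [-0.3 -0.1  0. ]]
```

View pics/w6.png

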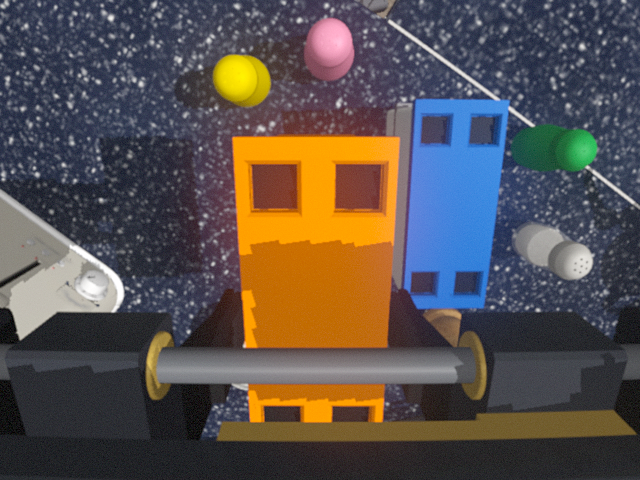

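The wrist view shows the held orange tub's recesses at (275,187) and (359,187), about 1 mm toward the robot from the grip centre, and blue's recesses at (467,283) and (484,130). That gives a tool target of (0.4956,-0.001). Moving over.

```bash
python3 -m crank '[[[3,16,0,0,1],[5,26,0,0,1],[5.4,26,0,0,1],[4,20,6,0,1],[2,9.7,14,0,1],[0,0,16,0,1],[0,0,12,0,1],[0,0,6,0,1],[0,0,0,0,1],[0,0,0,0,1]]]'
for i in 1 2; do python3 -m crank '[[[0,0,0,0,1]]]'|grep -E 'pos|rot'; done
```

```text
time: 21.43
position: [0.4957, 0.0002, 0.1692]
tool_rot: [-0.354, -3.121, -0.001]
ft_force: [-0.0, -0.1, -1.7]
grip_width: 0.708
grip_force: 30.0
position: [0.4962, 0.0004, 0.1698]
tool_rot: [0.354, 3.121, 0.0]
position: [0.4962, 0.0006, 0.1699]
tool_rot: [0.353, 3.12, -0.0]
```

```bash
python3 -m crank '[[[0.3,-1.5,5,0,1],[0,0,5,0,1],[0,0,3,0,1],[0,0,2,0,1],[0,0,2,0,1],[0,0,1,0,1],[0,0,0,0,1],[0,0,0,0,1]]]'
python3 -m crank '[[[0,0,1,0,1],[0,0,1,0,1],[0,0,0,0,1],[0,0,0,0,1]]]'
```

```text
time: 22.27
position: [0.495, -0.0004, 0.1512]
tool_rot: [0.352, 3.122, 0.0]
ft_force: [-0.6, -0.1, -2.3]
grip_width: 0.702
grip_force: 30.0
time: 22.6
position: [0.4952, -0.0005, 0.1495]
tool_rot: [0.352, 3.121, -0.0]
ft_force: [-0.8, -0.6, 1.4]
grip_width: 0.706
grip_force: 30.0
```

Orange is at seated height (0.1495 m against 0.1496 m expected), with contact starting. Releasing, retreating upward and checking.

```bash
python3 -m crank '[[[0,0,0.5,0,1],[0,0,0,0,0],[0,0,0,0,-0.6],[0,0,0,0,-1],[0,0,0,0,-1],[0,0,0,0,-1],[0,0,-15,0,-1],[0,0,-35,0,-1],[0,0,-38,0,-1],[0,0,-38,0,-1]]]'
python3 -m crank '[[[0,0,-15,0,-1],[0,0,0,0,-1],[0,0,0,0,-1]]]'
python3 - <<'E'
from h import *
snap('wrist','w7');snap('scene','s3')
g=pix('w7',tub((.495,-.001),-13,.177));q=recess('w7',g,0,18);fit(world('w7',q,.179))
im=cv2.imread('pics/s3.png');cv2.imwrite('pics/s3c.png',cv2.resize(im[130:330,190:440],None,fx=3,fy=3))
E
```

```text
time: 23.43
position: [0.4943, -0.0001, 0.2757]
tool_rot: [-0.351, -3.121, 0.0]
ft_force: [1.2, -0.2, 0.8]
grip_width: 0.998
grip_force: 0.0
time: 23.68
position: [0.4953, -0.0005, 0.2899]
tool_rot: [0.353, 3.12, -0.001]
ft_force: [-0.2, 0.1, -0.6]
grip_width: 1.0
grip_force: 0.0
c [ 4.939e-01 -3.000e-04  1.790e-01] L 0.1121 W 0.0333 yaw -12.89
```

View pics/s3c.png

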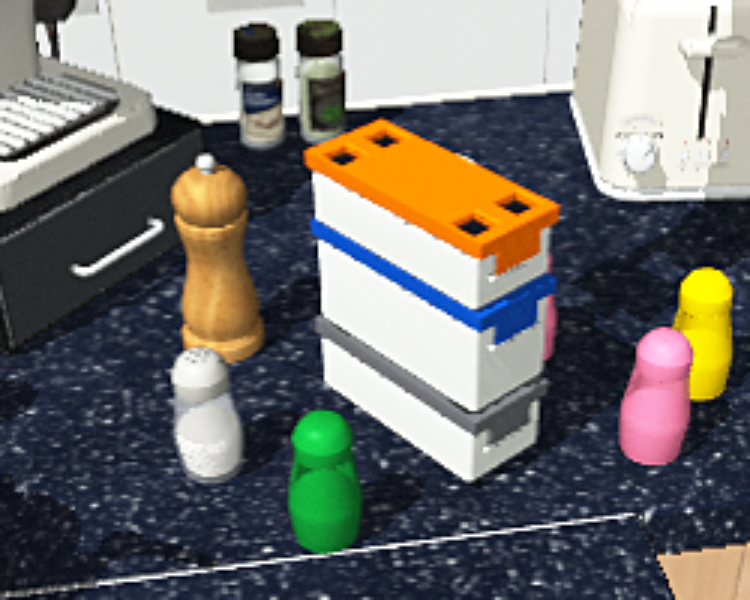

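The crop shows the three tubs stacked flush with no gaps, lid ends aligned around (430,190) to (430,375). The salt is upright by the mill at (207,415), and the gripper is clear. Handing in.

```bash
python3 -c "
from bench import job
print(job.close_job())"
```

```text
the job is handed in; nothing more can be done
None
```

I handed the job in at about 24 s: the salt stands upright beside the mill, and the blue and orange tubs are stacked and seated on the grey one. The hand-in gave no verdict, so this rests on the last camera view and the heights at contact.

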